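Load the heating block into the dry bath and lock it

ROBOT

A 6-joint arm with a two-finger parallel gripper is mounted at the origin on the work surface; the furniture and walls round the work are solid. World frame = base frame: x ahead of the robot, y to its left, z up, the work surface at z = 0. Lengths are in m, angles in degrees, forces in N, time in s.
With the tool pointing down it reaches from about 0.4 to 0.825 m from the base axis. Payload 7 kg.
Tool frame: the origin (TCP) lies midway between the tips of the shut fingers; the grasp point (between the pads) lies 19 mm behind it; z points along the fingers, y is the line along which they close (so a half turn about z gives the same grasp; the last joint's range is limited). The gripper opens to 88 mm and grips with 3 to 60 N. Pads are 19 mm wide; open, the fingers measure 130 mm over their backs; the gripper's body (78 mm by 193 mm) begins 47 mm behind the grasp point.
Start: joints at [84.918, 20.546, 0.682, 0, -70.136, -16.507], TCP at [0.248, 0.628, 0.191] pointing down, gripper open.
Joint ranges: [-176.03, 176.03], [-82.01, 121.73], [-58.28, 71.71], [-173.87, 95.51], [-174.79, -0.11], [-173.66, 173.66]. Speed limits (degrees/s): [136.94, 136.94, 172.46, 180, 180, 180].

INTERFACE

Orientations are given as [roll, pitch, yaw] about the fixed x, y, z axes, in that order (R = Rz(yaw) Ry(pitch) Rx(roll)).
In Python, from plant import telemetry, viewer, workorder gives the robot as it stands. The module is installed in compiled form; this text tells all that it offers.
- The arm moves only by the tool carry_out, never from a script. Its argument "rows" is a list of rows, each a list of 6 numbers: the shift along the tool's x, y, z in m, then the turn, a rotation vector about the tool's x, y, z in rad. In form: [[tx, ty, tz, ax, ay, az], ...]. A call has 1 to 8 rows; each row is the pose to reach, as a shift and turn from the pose commanded when the call began, along the tool's axes at that moment; what a row does not reach only later rows make up. A row lasts 1/8 s, in which the tool goes at most 62.5 mm and 10.7 degrees, less where a joint would pass 70% of its speed; a pose out of reach is approached as far as the arm can. A call with a gripper value outside its range is refused whole. "grip" is the gripper's target within -1 to 1 (fully open at 1, half-way at 0, shut at -1), set as the call begins (left out, the last holds). The fingers move at their own pace and stop on an object; the grip force is fixed at half the most. Time passes only in rows, so rows that repeat a pose let the fingers close. It gives the time, the measured TCP pose, the force, the opening and the grip force at its end, in the units of the state.
- telemetry.get_obs(): the state, without advancing time (a new reading comes with each control period).
- viewer.snapshot(name): name is "scene" or "top" or "wrist"; returns the picture (480x640x3 uint8, red, green, blue); there is no depth.
- viewer.camera_info(name): a dict with "intrinsics" (3x3 intrinsics, pixels), "extrinsics" (4x4, takes a point from camera to world coordinates); the wrist camera has in their place "tool_from_camera" (4x4, takes a point from camera to tool coordinates, whose origin is the TCP and whose axes are the flange's). Camera axes: x right, y down, z forward; pixel columns grow to the right and rows downward; lengths in m; the calibration is good to about 2 mm. A picture is of the moment at which its call begins: read the wrist's pose just before it. camera_info takes no time and is no camera call.
- workorder.close_job(): hands the job in; it is judged then, once.
The state is a dict: "clock": time; "joint_pos": joint angles; "qvel": joint speeds; "tau": joint torques, N m; "tool_pos": TCP position; "orientation": TCP orientation; "force": force on the tool from outside, world axes, zero at the start; "moment": the same for the moment, N m; "opening": finger opening in m; "gripper_force": force on a finger pad.
Only numpy, scipy, OpenCV 4.12 (cv2) and the standard library are available. Lean on these libraries where they do the work, as an engineer would, in place of code of your own. Each camera call takes 0.05 s, during which the arm holds its last target. There are 200 camera calls.

TASK

Put the oblong aluminium heating block with six wells (not the square four-well one) into the empty pocket of the dry bath so that it sits flat on the pocket floor, then swing the bath's locking lever fully shut across it.

Things in the scene. Friction and masses are not known exactly. Their poses are not given: they have to be found in the camera images.
- oblong_block: loose aluminium block 64 (x) x 90 (y) x 32 mm, 0.3-0.5 kg, six wells in its top. Black lifting lug upright in the middle of the top: 20 mm thick (x), 30 mm long (y), its top 60 mm above the block's underside. Origin: centre of the underside, z up; both ends alike, may go in either way round. A square block (64 x 64 mm, four wells, same lug) nearby is not wanted; the two may swap places.
- dry_bath: white dry bath fixed to the bench, 106 (x) x 132 (y) x 46 mm high, grey control strip on its -x side. Origin: centre of the underside, below the pocket's middle. Pocket 78 (x) x 104 mm (y), floor at z = 12 mm; upper 10 mm of its walls flare out by 8 mm. Seated block: 90 mm side along y, top 2 mm below the rim. Lever pin at x = 58, y = 31 mm; bar 52-58 mm high, pad under it down to 47.
- lock_lever (a joint): lever angle about its upright pin, rad. 0: fully shut against a stop post, the bar lying from the pin toward the bath's -x, over the +y end of the seated block. Grows as the bar swings open toward the bath's +y (at 1.57 it points along +y). Starts open at 1.2 to 1.75, clear of the pocket. Light friction (about 1 N at the knob), no spring: stays where left.
- lever_knob (a point): middle of the lever's upright black knob, a post 14 mm in diameter standing on the bar 88 mm from the pin, 58 to 90 mm above the bench (this point 75 mm). Push it sideways along its arc to swing the lever.
Mind the look-alikes: they are no part of the job. There is more than one size of the dry_bath; the one meant has the size given above.

How it is judged (in metres and radians):
On the way:
1. the oblong block sits on the pocket floor with the lever still open (z of oblong_block in the frame of dry_bath below 0.016 m and horizontal distance between oblong_block and dry_bath below 0.015 m and angle between oblong_block's own z axis and vertical below 0.1 rad and value of joint lock_lever above 0.4 rad), for 0.2 s.
At the end, for the whole second after the job is handed in: The oblong block lies level (within 6 degrees) in the dry bath's pocket, its underside within 4 mm of the pocket floor, its centre within 15 mm of the pocket's and its long side along the pocket's (within 14 degrees), at rest, and the lever is shut to within 0.17 rad (10 degrees) of its stop (z of oblong_block in the frame of dry_bath below 0.016 m and horizontal distance between oblong_block and dry_bath below 0.015 m and angle between oblong_block's own z axis and vertical below 0.1 rad and angle between the y axis of oblong_block and the y axis of dry_bath, either way round below 0.25 rad and linear speed of oblong_block below 0.02 m/s and value of joint lock_lever below 0.17 rad); the robot touches nothing.
It also fails if it takes over 54 s, if anything falls off the work surface, if the arm or the gripper's body presses on something with over 40 N, if the wrist force passes 120 N, or if a joint passes its speed limit or range.

## Working session

There is one attempt and no reset: what is moved stays moved. The work goes in short steps, Python scripts to look and compute and a tool call to move; the robot and the scene stay as the last step left them, time stands still between calls to the robot, and variables do not carry over. Pictures are saved under pics/ and viewed, at most 13 in all, crops included, and the job is handed in when it is done.

Besides the shell and the picture viewer there is one more tool, called after "Emit:" by a JSON object that holds its "name" and its "arguments", one argument or row to a line. carry_out: Moves the arm, as the interface text tells. Its arguments: {"type":"object","properties":{"rows":{"type":"array"},"grip":{"type":"number"}},"required":["rows"]}

```bash
mkdir -p pics
python3 - <<'E'
from plant import telemetry, viewer
import cv2,numpy as np
for n in("scene","top"):
    im=viewer.snapshot(n); cv2.imwrite(f"pics/{n}0.png",im[:,:,::-1]); 
    c=viewer.camera_info(n); print(n,np.round(c["intrinsics"],1).tolist(),np.round(c["extrinsics"],3).tolist())
print(np.round(viewer.camera_info("wrist")["tool_from_camera"],3).tolist(),np.round(viewer.camera_info("wrist")["intrinsics"],1).tolist())
print(telemetry.get_obs())
E
```

```text
scene [[454.7, 0.0, 316.3], [0.0, 454.7, 235.9], [0.0, 0.0, 1.0]] [[0.557, -0.557, 0.616, -0.215], [-0.831, -0.379, 0.408, -0.395], [0.006, -0.739, -0.673, 0.698], [0.0, 0.0, 0.0, 1.0]]
top [[455.6, 0.0, 313.7], [0.0, 455.6, 238.5], [0.0, 0.0, 1.0]] [[0.026, -0.985, 0.169, 0.179], [-0.999, -0.02, 0.036, -0.05], [-0.032, -0.17, -0.985, 1.044], [0.0, 0.0, 0.0, 1.0]]
[[-0.0, -0.962, -0.274, 0.073], [1.0, 0.0, -0.001, -0.001], [0.001, -0.274, 0.962, -0.194], [0.0, 0.0, 0.0, 1.0]] [[398.6, 0.0, 319.2], [0.0, 398.6, 244.5], [0.0, 0.0, 1.0]]
{'clock': 0.1, 'joint_pos': array([ 8.49175763e+01,  2.05874201e+01,  6.39430028e-01, -1.58860743e-02,
       -7.01357476e+01, -1.65069979e+01]), 'qvel': array([-0.0954111 , -0.15737394,  0.02577038,  0.14164599,  0.06702504,
       -0.01401728]), 'tau': array([-1.73181088e-03, -5.84159231e+01,  2.93749541e+01,  7.01553315e+00,
        1.01485377e-02, -4.53508744e-05]), 'tool_pos': array([0.24822952, 0.62718287, 0.19042432]), 'orientation': array([ 1.79915470e+02, -9.47529398e-03, -2.15948235e+01]), 'force': array([-0.22892947, -0.1306279 ,  0.20570254]), 'moment': array([-0.01044592, -0.06628183,  0.04637108]), 'gripper_force': 0.0, 'opening': 0.08757593333640386}
```

View pics/top0.png

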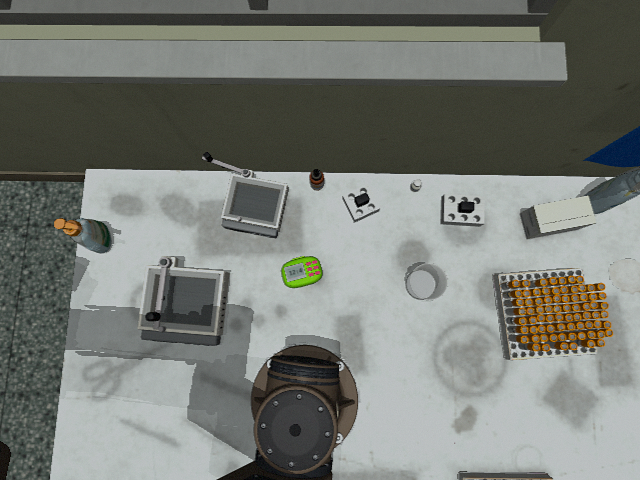

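View pics/scene0.png

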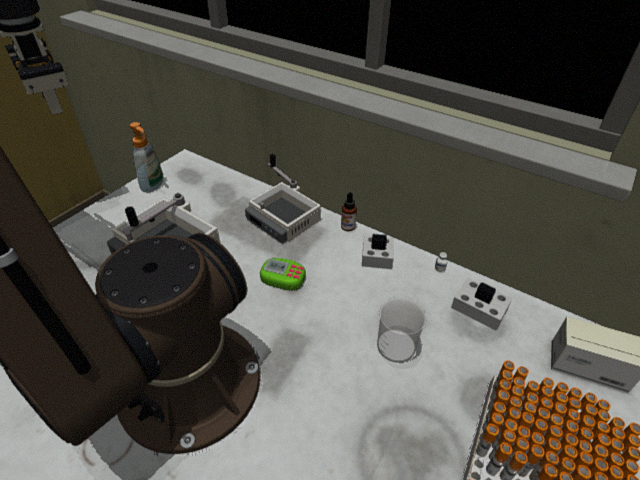

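Candidates. Blocks: oblong six-well at top (463,209), square four-well at (361,203). Baths: the one with an open lever at (255,205), and a larger one with its lever across at (185,305). I choose the block at (463,209) and the bath at (255,205), and check both in one crop with sizes.

```bash
cat > h.py <<'E'
import numpy as np,cv2
from plant import telemetry, viewer
from scipy.spatial.transform import Rotation as R
def cast(n,uv,z,T=None):
    c=viewer.camera_info(n); K=np.array(c["intrinsics"]); 
    if T is None: T=np.array(c["extrinsics"])
    uv=np.atleast_2d(uv).astype(float); d=np.c_[uv,np.ones(len(uv))]@np.linalg.inv(K).T@T[:3,:3].T
    return T[:3,3]+d*((z-T[2,3])/d[:,2])[:,None]
def wristT():
    o=telemetry.get_obs(); M=np.eye(4); M[:3,:3]=R.from_euler("xyz",o["orientation"],degrees=True).as_matrix(); M[:3,3]=o["tool_pos"]
    return M@np.array(viewer.camera_info("wrist")["tool_from_camera"])
E
python3 - <<'E'
from h import *
im=cv2.imread("pics/top0.png")
a=cv2.resize(im[145:245,195:295],None,fx=4,fy=4,interpolation=cv2.INTER_CUBIC)
b=cv2.resize(im[160:260,415:515],None,fx=4,fy=4,interpolation=cv2.INTER_CUBIC)
cv2.imwrite("pics/crop1.png",np.hstack([a,b]))
for n,uv,z in(("lugO",(466,207),.06),("lugS",(361,199),.06),("bath",(255,202),.046),("big",(187,300),.046),("knob",(207,157),.09),("pin",(249,174),.058)): print(n,cast("top",uv,z).round(3))
E
```

```text
lugO [[ 0.425 -0.347  0.06 ]]
lugS [[ 0.44  -0.117  0.06 ]]
bath [[0.432 0.122 0.046]]
big [[0.208 0.261 0.046]]
knob [[0.521 0.226 0.09 ]]
pin [[0.494 0.136 0.058]]
```

View pics/crop1.png

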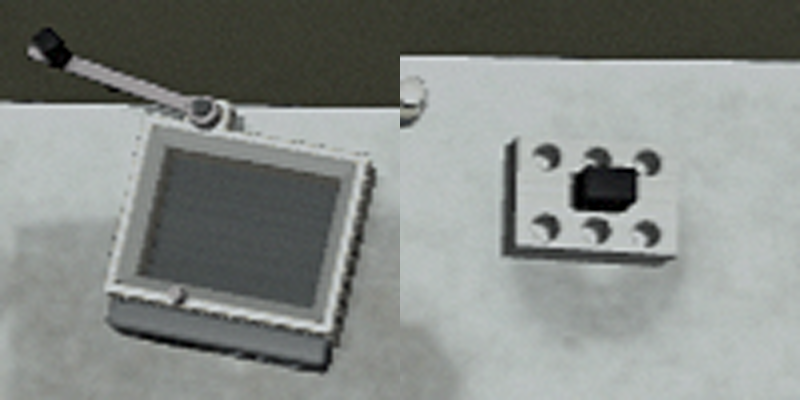

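The crop shows the chosen bath: rim corners at crop (150,122), (372,160), (330,328), (108,292), pin at (207,110), knob at (45,42), stop post at (178,293). It also shows the six-well block with top corners at about (518,140), (680,150), (675,258), (515,248) and its lug top at (612,185).

Run:
```python
from h import *
def rect(px,off,z,n):
    P=cast("top",np.array(px)/4+off,z)[:,:2]
    print(n,P.round(3).tolist(),"c",P.mean(0).round(4),"sides",[round(np.linalg.norm(P[i]-P[(i+1)%4]),3) for i in range(4)])
    d=(P[0]+P[3]-P[1]-P[2]); print(" yaw of y axis-90:",np.degrees(np.arctan2(d[1],d[0]))-90)
o=np.array([195,145])
rect([(150,122),(372,160),(330,328),(108,292)],o,.046,"bath")
print(cast("top",np.array([[45,42]])/4+o,.09),cast("top",np.array([[205,105]])/4+o,.06))
rect([(118,140),(280,150),(276,258),(115,248)],np.array([415,160]),.032,"block")
print("lug",cast("top",np.array([[212,185]])/4+np.array([415,160]),.06))
```

```text
bath [[0.494, 0.176], [0.473, 0.048], [0.375, 0.068], [0.394, 0.195]] c [0.4339 0.1218] sides [np.float64(0.13), np.float64(0.1), np.float64(0.128), np.float64(0.102)]
 yaw of y axis-90: -8.642309953876406
[[0.52486321 0.22749693 0.09      ]] [[0.49970417 0.1424884  0.06      ]]
block [[0.46, -0.308], [0.455, -0.399], [0.393, -0.394], [0.397, -0.305]] c [ 0.4261 -0.3513] sides [np.float64(0.091), np.float64(0.063), np.float64(0.089), np.float64(0.063)]
 yaw of y axis-90: -2.6456315189425226
lug [[ 0.42717108 -0.35129864  0.06      ]]
```

Run:
```python
from h import *
print("edge",cast("top",[(88,170),(330,174),(500,178)],0).round(3).tolist(),cast("scene",[(185,151),(330,208),(400,236)],0).round(3).tolist())
def ray(n,uv):
    c=viewer.camera_info(n);T=c["extrinsics"];a=T[:3,3];b=cast(n,uv,0)[0];d=b-a;return a,d/np.linalg.norm(d)
def tri(u,v):
    a,d=ray("top",u);b,e=ray("scene",v);s=np.linalg.lstsq(np.c_[d,-e],b-a,rcond=None)[0];return (a+s[0]*d).round(3),(b+s[1]*e).round(3)
print("sill",tri((566,80),(629,192)),tri((566,42),(638,166)))
print("knobtop",tri((207,155),(272,155)))
print("pin",tri((246,171),(294,184)))
```

```text
edge [[0.517, 0.541, 0.0], [0.515, -0.047, 0.0], [0.512, -0.446, 0.0]] [[0.511, 0.537, 0.0], [0.526, 0.056, 0.0], [0.53, -0.131, 0.0]]
sill (array([ 0.644, -0.501,  0.212]), array([ 0.643, -0.499,  0.21 ])) (array([ 0.715, -0.498,  0.226]), array([ 0.715, -0.498,  0.226]))
knobtop (array([0.526, 0.226, 0.09 ]), array([0.525, 0.227, 0.09 ]))
pin (array([0.504, 0.145, 0.049]), array([0.503, 0.146, 0.048]))
```

```bash
cat >> h.py <<'E'
def rows(wps,counts,lin=True):
    """world waypoints (x,y,z,yawdeg), tool down; counts rows for each leg -> printed tool-frame rows in calls of 8"""
    o=telemetry.get_obs(); p=np.array(o["tool_pos"]); e=np.array(o["orientation"])
    pts=[np.r_[p,e[2]]]
    for w,n in zip(wps,counts):
        a=pts[-1].copy(); b=np.array(w,float); b[3]=a[3]+(b[3]-a[3]+180)%360-180
        pts+=[a+(b-a)*k/n for k in range(1,n+1)]
    st=R.from_euler("xyz",e,degrees=True); sp=p
    for k in range(1,len(pts),8):
        out=[]
        for q in pts[k:k+8]:
            t=R.from_euler("xyz",[180,0,q[3]],degrees=True)
            out.append(np.r_[st.inv().apply(q[:3]-sp),(st.inv()*t).as_rotvec()].round(3)+0)
        print("["+",".join("["+",".join(f"{v:g}" for v in r)+"]" for r in out)+"]")
        st,sp=t,q[:3]
E
python3 - <<'E'
from h import *
rows([(.32,.56,.28,-30),(.45,.36,.28,-50),(.5,.1,.27,-70),(.5,-.1,.25,-85),(.427,-.351,.2,-92.6)],[4,5,6,4,5])
E
```

```text
[[0.023,0.009,-0.022,0.001,0,0.037],[0.046,0.018,-0.045,0.001,0,0.073],[0.069,0.027,-0.067,0.001,0,0.11],[0.091,0.036,-0.09,0.001,0,0.147],[0.13,0.064,-0.089,0.001,0,0.217],[0.169,0.091,-0.089,0.001,0,0.286],[0.208,0.119,-0.089,0.001,0,0.356],[0.247,0.147,-0.089,0.001,0,0.426]]
[[0.047,0.009,0,0,0,0.07],[0.084,0.033,0.002,0,0,0.128],[0.121,0.057,0.003,0,0,0.186],[0.158,0.081,0.005,0,0,0.244],[0.195,0.106,0.007,0,0,0.303],[0.232,0.13,0.008,0,0,0.361],[0.269,0.154,0.01,0,0,0.419],[0.305,0.188,0.015,0,0,0.484]]
[[0.048,0.014,0.005,0,0,0.065],[0.096,0.028,0.01,0,0,0.131],[0.144,0.042,0.015,0,0,0.196],[0.188,0.07,0.025,0,0,0.223],[0.232,0.098,0.035,0,0,0.249],[0.276,0.126,0.045,0,0,0.276],[0.32,0.154,0.055,0,0,0.302],[0.365,0.182,0.065,0,0,0.329]]
```

Emit:
{"name": "carry_out", "arguments": {
  "rows": [
    [0.023, 0.009, -0.022, 0, 0, 0.037],
    [0.046, 0.018, -0.045, 0, 0, 0.073],
    [0.069, 0.027, -0.067, 0, 0, 0.11],
    [0.091, 0.036, -0.09, 0, 0, 0.147],
    [0.13, 0.064, -0.089, 0, 0, 0.217],
    [0.169, 0.091, -0.089, 0, 0, 0.286],
    [0.208, 0.119, -0.089, 0, 0, 0.356],
    [0.247, 0.147, -0.089, 0, 0, 0.426]
  ]
}}

```text
clock: 1.1
tool_pos: [0.4244, 0.3985, 0.28]
orientation: [180.0, -0.0, -46.1]
force: [0.7, 0.3, 0.1]
opening: 0.0877
gripper_force: 0.0
```

Emit:
{"name": "carry_out", "arguments": {
  "rows": [
    [0.047, 0.009, 0, 0, 0, 0.07],
    [0.084, 0.033, 0.002, 0, 0, 0.128],
    [0.121, 0.057, 0.003, 0, 0, 0.186],
    [0.158, 0.081, 0.005, 0, 0, 0.244],
    [0.195, 0.106, 0.007, 0, 0, 0.303],
    [0.232, 0.13, 0.008, 0, 0, 0.361],
    [0.269, 0.154, 0.01, 0, 0, 0.419],
    [0.305, 0.188, 0.015, 0, 0, 0.484]
  ]
}}

```text
clock: 2.1
tool_pos: [0.5007, 0.0488, 0.265]
orientation: [180.0, -0.0, -73.8]
force: [0.5, -0.0, 0.1]
opening: 0.0875
gripper_force: 0.0
```

Emit:
{"name": "carry_out", "arguments": {
  "rows": [
    [0.048, 0.014, 0.005, 0, 0, 0.065],
    [0.096, 0.028, 0.01, 0, 0, 0.131],
    [0.144, 0.042, 0.015, 0, 0, 0.196],
    [0.188, 0.07, 0.025, 0, 0, 0.223],
    [0.232, 0.098, 0.035, 0, 0, 0.249],
    [0.276, 0.126, 0.045, 0, 0, 0.276],
    [0.32, 0.154, 0.055, 0, 0, 0.302],
    [0.365, 0.182, 0.065, 0, 0, 0.329]
  ]
}}

```text
clock: 3.1
tool_pos: [0.4274, -0.3527, 0.1998]
orientation: [180.0, 0.0, -92.6]
force: [0.9, 0.1, -0.2]
opening: 0.0874
gripper_force: 0.0
```

Run:
```python
from h import *
T=wristT(); np.save("T1.npy",T)
im=viewer.snapshot("wrist"); cv2.imwrite("pics/w1.png",im[:,:,::-1])
print(telemetry.get_obs()["joint_pos"].round(1))
```

```text
[-19.7   9.1 -14.    0.1 -67.1  16.9]
```

View pics/w1.png

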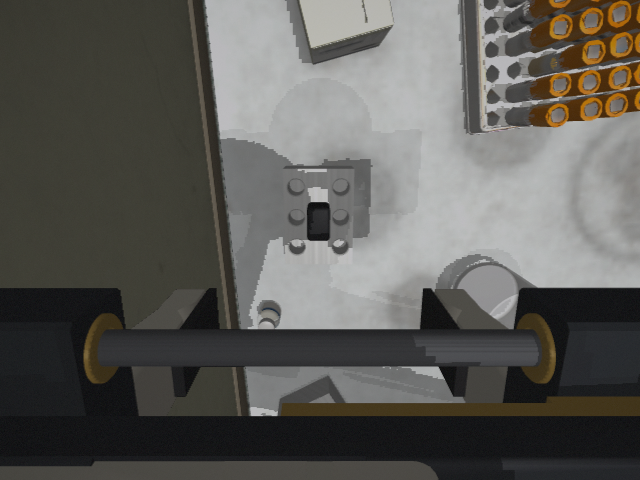

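The wrist view shows the six-well block squarely aligned, with its lug at about (318,220), top face columns 284–354 and far edge at row 167.

Run:
```python
from h import *
T=np.load("T1.npy"); im=cv2.imread("pics/w1.png"); 
g=im.max(2)[190:255,295:345]; m=(g<60).astype(np.uint8)
n,l,s,c=cv2.connectedComponentsWithStats(m); print(s[1:].tolist(), s[1:,4].argmax())
x,y,w,h,_=s[1:][s[1:,4].argmax()]; x+=295;y+=190
print("far L/R",cast("wrist",[(x,y),(x+w,y)],.06,T).round(4).tolist()," near top?",cast("wrist",[(x+w/2,y+h)],.06,T).round(4), cast("wrist",[(x+w/2,y+h)],.032,T).round(4))
print(im[195:250,318].max(1).tolist())
print("block top",cast("wrist",[(284,167),(354,167)],.032,T).round(4).tolist(),"mid",cast("wrist",[(284,220),(354,220)],.032,T).round(4).tolist())
print(im[180,276:365].max(1).tolist())
```

```text
[[12, 12, 23, 39, 864]] 0
far L/R [[0.4369, -0.3678, 0.06], [0.4175, -0.3669, 0.06]]  near top? [[ 0.4288 -0.3331  0.06  ]] [[ 0.4292 -0.3253  0.032 ]]
[185, 185, 185, 184, 184, 184, 185, 51, 18, 18, 18, 20, 21, 25, 39, 46, 50, 49, 49, 48, 48, 49, 48, 48, 47, 45, 47, 46, 47, 48, 46, 46, 44, 45, 41, 43, 42, 42, 42, 26, 21, 21, 25, 22, 18, 58, 176, 178, 179, 178, 179, 178, 179, 177, 178]
block top [[0.4569, -0.3954, 0.032], [0.3943, -0.3926, 0.032]] mid [[0.4603, -0.347, 0.032], [0.3953, -0.3441, 0.032]]
[112, 114, 112, 113, 112, 111, 112, 115, 116, 116, 117, 116, 115, 112, 97, 104, 114, 116, 115, 115, 115, 119, 119, 116, 102, 99, 110, 116, 117, 117, 115, 114, 114, 117, 117, 116, 116, 116, 119, 121, 120, 117, 116, 115, 114, 115, 116, 118, 116, 117, 117, 119, 120, 120, 118, 116, 116, 117, 117, 103, 96, 106, 118, 118, 117, 118, 118, 118, 117, 109, 100, 109, 114, 114, 116, 117, 117, 116, 100, 96, 96, 95, 97, 97, 96, 98, 97, 96, 94]
```

Emit:
{"name": "carry_out", "arguments": {
  "rows": [
    [-0.002, 0, 0.03, 0, 0, 0],
    [-0.002, 0, 0.07, 0, 0, 0],
    [-0.002, 0, 0.11, 0, 0, 0],
    [-0.002, 0, 0.14, 0, 0, 0],
    [-0.002, 0, 0.155, 0, 0, 0],
    [-0.002, 0, 0.163, 0, 0, 0],
    [-0.002, 0, 0.163, 0, 0, 0]
  ]
}}

```text
clock: 4.03
tool_pos: [0.4285, -0.3494, 0.0375]
orientation: [-180.0, -0.0, -92.6]
force: [-0.6, 0.1, 1.0]
opening: 0.0874
gripper_force: 0.0
```

Emit:
{"name": "carry_out", "arguments": {
  "rows": [
    [0, 0, 0, 0, 0, 0],
    [0, 0, 0, 0, 0, 0],
    [0, 0, 0, 0, 0, 0],
    [0, 0, 0, 0, 0, 0],
    [0, 0, 0, 0, 0, 0],
    [0, 0, 0, 0, 0, 0],
    [0, 0, 0, 0, 0, 0],
    [0, 0, 0, 0, 0, 0]
  ],
  "grip": -1
}}

```text
clock: 5.03
tool_pos: [0.4283, -0.3493, 0.0372]
orientation: [180.0, 0.0, -92.6]
force: [0.4, -0.0, -0.3]
opening: 0.0133
gripper_force: 0.0
```

Run:
```python
from h import *
print({k:v for k,v in telemetry.get_obs().items() if k in("opening","gripper_force","force")})
a=viewer.snapshot("wrist")[:,:,::-1]; b=viewer.snapshot("scene")[:,:,::-1]
b=cv2.resize(b[180:380,400:600],(480,480))
cv2.imwrite("pics/w2.png",cv2.resize(np.hstack([a[:,80:480],b]),(800,436)))
```

```text
{'force': array([ 0.39184779, -0.00736185, -0.2509931 ]), 'gripper_force': 0.0, 'opening': 0.013281221178997807}
```

View pics/w2.png

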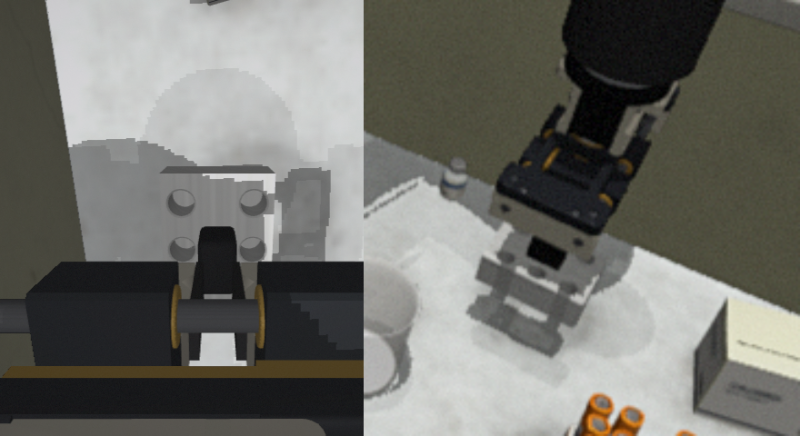

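Emit:
{"name": "carry_out", "arguments": {
  "rows": [
    [0.002, 0, 0, 0, 0, 0],
    [0.003, 0, 0, 0, 0, 0],
    [0.003, 0, 0, 0, 0, 0],
    [0.003, 0, 0, 0, 0, 0]
  ]
}}

```text
clock: 5.62
tool_pos: [0.4281, -0.3523, 0.0373]
orientation: [180.0, -0.0, -92.6]
force: [0.5, 0.8, 0.2]
opening: 0.0003
gripper_force: 0.0
```

Run:
```python
from h import *
a=viewer.snapshot("wrist")[:,:,::-1]; b=viewer.snapshot("scene")[:,:,::-1];t=viewer.snapshot("top")[:,:,::-1]
f=lambda i,s:cv2.resize(i,s,interpolation=cv2.INTER_CUBIC)
cv2.imwrite("pics/w3.png",np.vstack([np.hstack([f(a[:,80:560],(400,400)),f(b[220:360,430:570],(400,400))]),np.hstack([f(t[150:250,380:580],(400,200)),f(t[0:480],(400,200))])]))
```

```text
(no output)
```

View pics/w3.png

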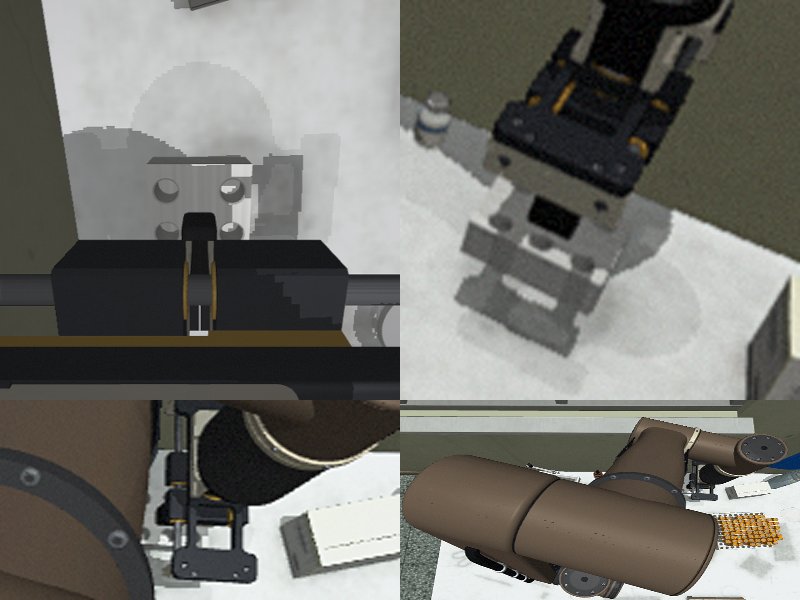

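Run:
```python
from h import *
o=telemetry.get_obs(); print(o["tool_pos"],o["opening"],o["joint_pos"].round(2))
M=np.eye(4); M[:3,:3]=R.from_euler("xyz",o["orientation"],degrees=True).as_matrix(); M[:3,3]=o["tool_pos"]
Pt=np.array([[0,0,0],[0,0,-.038],[.0095,0,0],[.0095,0,-.038],[.0095,.021,-.0],[.0095,.021,-.038],[.039,.0965,-.066],[.039,-.0965,-.066],[-.039,.0965,-.066],[-.039,-.0965,-.066]])
def pj(Tc,K,W): q=(W-Tc[:3,3])@Tc[:3,:3]; q=q@np.array(K).T; return q[:,:2]/q[:,2:]
c=viewer.camera_info("scene"); s=pj(c["extrinsics"],c["intrinsics"],Pt@M[:3,:3].T+M[:3,3])
c2=viewer.camera_info("wrist"); w=pj(np.array(c2["tool_from_camera"]),c2["intrinsics"],Pt)
for p,a,b in zip(Pt,s,w): print(p,"scene crop",((a-[430,220])*400/140+[400,0]).round(),"wrist crop",((b-[80,0])/1.2).round())
L=np.array([[.4275,-.352,.06],[.4275,-.352,.032]]); print("lug",((pj(c["extrinsics"],c["intrinsics"],L)-[430,220])*400/140+[400,0]).round())
```

```text
[ 0.42811704 -0.35230251  0.03726969] 0.00039285278798768407 [-19.21  17.94 -25.81  -0.   -46.26  16.63]
[0. 0. 0.] scene crop [557. 217.] wrist crop [199. 230.]
[ 0.     0.    -0.038] scene crop [572. 178.] wrist crop [199. 256.]
[0.0095 0.     0.    ] scene crop [571. 224.] wrist crop [199. 216.]
[ 0.0095  0.     -0.038 ] scene crop [586. 185.] wrist crop [199. 239.]
[ 0.0095  0.021  -0.    ] scene crop [559. 244.] wrist crop [233. 216.]
[ 0.0095  0.021  -0.038 ] scene crop [574. 205.] wrist crop [241. 239.]
[ 0.039   0.0965 -0.066 ] scene crop [590. 278.] wrist crop [440. 197.]
[ 0.039  -0.0965 -0.066 ] scene crop [694.  88.] wrist crop [-42. 197.]
[-0.039   0.0965 -0.066 ] scene crop [462. 215.] wrist crop [407. 359.]
[-0.039  -0.0965 -0.066 ] scene crop [579.  41.] wrist crop [ -9. 359.]
lug [[565. 195.]
 [554. 222.]]
```

The fingers shut on nothing. Both views show the real fingertips about 36 mm short of the reported TCP: the open-finger gap in w1 gives a depth of 0.17 m instead of 0.205 m. The lug is still below them and nothing was disturbed. I'll open and go lower in careful steps, watching the force.

Emit:
{"name": "carry_out", "arguments": {
  "rows": [
    [0, 0, 0, 0, 0, 0],
    [0, 0, 0, 0, 0, 0],
    [0, 0, 0, 0, 0, 0],
    [0, 0, 0, 0, 0, 0],
    [0, 0, 0, 0, 0, 0],
    [0, 0, 0, 0, 0, 0],
    [0, 0, 0, 0, 0, 0]
  ],
  "grip": 0.2
}}

```text
clock: 6.65
tool_pos: [0.4281, -0.3523, 0.0373]
orientation: [-180.0, -0.0, -92.6]
force: [0.0, -0.6, -0.4]
opening: 0.0521
gripper_force: 0.0
```

Emit:
{"name": "carry_out", "arguments": {
  "rows": [
    [0, 0, 0.005, 0, 0, 0],
    [0, 0, 0.01, 0, 0, 0],
    [0, 0, 0.015, 0, 0, 0],
    [0, 0, 0.02, 0, 0, 0],
    [0, 0, 0.02, 0, 0, 0]
  ]
}}

```text
clock: 7.28
tool_pos: [0.4278, -0.3522, 0.0167]
orientation: [179.9, 0.0, -92.6]
force: [-0.0, -0.5, 0.2]
opening: 0.0527
gripper_force: 0.0
```

Emit:
{"name": "carry_out", "arguments": {
  "rows": [
    [0, 0, 0.004, 0, 0, 0],
    [0, 0, 0.008, 0, 0, 0],
    [0, 0, 0.011, 0, 0, 0],
    [0, 0, 0.011, 0, 0, 0]
  ]
}}

```text
clock: 7.78
tool_pos: [0.4279, -0.3522, 0.006]
orientation: [180.0, 0.0, -92.6]
force: [-0.1, -0.5, 0.1]
opening: 0.0526
gripper_force: 0.0
```

Emit:
{"name": "carry_out", "arguments": {
  "rows": [
    [0, 0, 0, 0, 0, 0],
    [0, 0, 0, 0, 0, 0],
    [0, 0, 0, 0, 0, 0],
    [0, 0, 0, 0, 0, 0],
    [0, 0, 0, 0, 0, 0],
    [0, 0, 0, 0, 0, 0],
    [0, 0, 0, 0, 0, 0],
    [0, 0, 0, 0, 0, 0]
  ],
  "grip": -1
}}

```text
clock: 8.78
tool_pos: [0.4283, -0.3524, 0.0063]
orientation: [-180.0, -0.0, -92.6]
force: [1.3, -0.1, 1.0]
opening: 0.0199
gripper_force: 30.0
```

Run:
```python
from h import *
rows([(.428,-.352,.05,-92.6),(.43,-.352,.16,-92.6),(.45,-.1,.17,-95),(.445,0.02,.17,-98.6),(.434,.122,.16,-98.6)],[4,4,7,4,5])
```

```text
[[0,0,-0.011,0,0,0],[0,0,-0.022,0,0,0],[0,0,-0.033,0,0,0],[0,0,-0.044,0,0,0],[0,0,-0.071,0,0,0],[0,-0.001,-0.099,0,0,0],[0,-0.001,-0.126,0,0,0],[0,-0.002,-0.154,0,0,0]]
[[-0.036,-0.001,-0.001,0,0,0.006],[-0.072,-0.002,-0.003,0,0,0.012],[-0.108,-0.004,-0.004,0,0,0.018],[-0.144,-0.005,-0.006,0,0,0.024],[-0.18,-0.006,-0.007,0,0,0.03],[-0.217,-0.007,-0.009,0,0,0.036],[-0.253,-0.009,-0.01,0,0,0.042],[-0.283,-0.006,-0.01,0,0,0.058]]
[[-0.03,0.004,0,0,0,0.016],[-0.059,0.009,0,0,0,0.031],[-0.089,0.013,0,0,0,0.047],[-0.109,0.017,0.002,0,0,0.047],[-0.129,0.022,0.004,0,0,0.047],[-0.149,0.026,0.006,0,0,0.047],[-0.169,0.03,0.008,0,0,0.047],[-0.189,0.034,0.01,0,0,0.047]]
```

Emit:
{"name": "carry_out", "arguments": {
  "rows": [
    [0, 0, -0.011, 0, 0, 0],
    [0, 0, -0.022, 0, 0, 0],
    [0, 0, -0.033, 0, 0, 0],
    [0, 0, -0.044, 0, 0, 0],
    [0, 0, -0.071, 0, 0, 0],
    [0, -0.001, -0.099, 0, 0, 0],
    [0, -0.001, -0.126, 0, 0, 0],
    [0, -0.002, -0.154, 0, 0, 0]
  ]
}}

```text
clock: 9.78
tool_pos: [0.4298, -0.3522, 0.1617]
orientation: [-180.0, 0.0, -92.6]
force: [0.6, 0.7, -4.4]
opening: 0.0198
gripper_force: 30.0
```

Emit:
{"name": "carry_out", "arguments": {
  "rows": [
    [-0.036, -0.001, -0.001, 0, 0, 0.006],
    [-0.072, -0.002, -0.003, 0, 0, 0.012],
    [-0.108, -0.004, -0.004, 0, 0, 0.018],
    [-0.144, -0.005, -0.006, 0, 0, 0.024],
    [-0.18, -0.006, -0.007, 0, 0, 0.03],
    [-0.217, -0.007, -0.009, 0, 0, 0.036],
    [-0.253, -0.009, -0.01, 0, 0, 0.042],
    [-0.283, -0.006, -0.01, 0, 0, 0.058]
  ]
}}

```text
clock: 10.78
tool_pos: [0.4488, -0.0686, 0.171]
orientation: [-180.0, 0.0, -95.9]
force: [-0.1, 0.6, -5.6]
opening: 0.0196
gripper_force: 30.0
```

Emit:
{"name": "carry_out", "arguments": {
  "rows": [
    [-0.03, 0.004, 0, 0, 0, 0.016],
    [-0.059, 0.009, 0, 0, 0, 0.031],
    [-0.089, 0.013, 0, 0, 0, 0.047],
    [-0.109, 0.017, 0.002, 0, 0, 0.047],
    [-0.129, 0.022, 0.004, 0, 0, 0.047],
    [-0.149, 0.026, 0.006, 0, 0, 0.047],
    [-0.169, 0.03, 0.008, 0, 0, 0.047],
    [-0.189, 0.034, 0.01, 0, 0, 0.047]
  ]
}}

```text
clock: 11.78
tool_pos: [0.4341, 0.1221, 0.1607]
orientation: [-180.0, 0.0, -98.6]
force: [-0.8, -0.5, -3.6]
opening: 0.0198
gripper_force: 30.0
```

Run:
```python
from h import *
T=wristT(); np.save("T2.npy",T)
a=viewer.snapshot("wrist")[:,:,::-1]; cv2.imwrite("pics/w4.png",a)
```

```text
(no output)
```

View pics/w4.png

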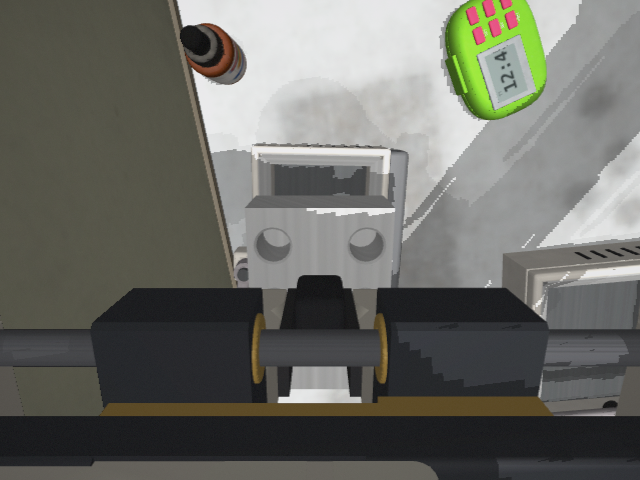

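The wrist view shows the held block's far top edge from (246,209) to (395,209). The bath rim's far outer corners are at about (253,144) and (390,148).

Run:
```python
from h import *
T=np.load("T2.npy"); zb=.1607-.006
A=cast("wrist",[(253,144),(390,148)],.046,T)[:,:2]; B=cast("wrist",[(246,209),(395,209)],zb+.032,T)[:,:2]
for n,P,l in(("bath",A,.132),("block",B,.090)):
    d=P[0]-P[1]; L=np.linalg.norm(d); d/=L; y=np.array([-d[1],d[0]]); print(n,P.round(4).tolist(),"w",L.round(4),"c",(P.mean(0)+y*l/2).round(4),"yaw",np.degrees(np.arctan2(d[1],d[0])).round(1))
```

```text
bath [[0.4737, 0.0524], [0.3721, 0.0707]] w 0.1033 c [0.4346 0.1265] yaw -10.2
block [[0.4588, 0.0774], [0.3956, 0.0869]] w 0.0639 c [0.4339 0.1267] yaw -8.6
```

Block and pocket agree within about 2 mm, so I lower it.

Emit:
{"name": "carry_out", "arguments": {
  "rows": [
    [0, 0, 0.03, 0, 0, -0.01],
    [0, 0, 0.06, 0, 0, -0.01],
    [0, 0, 0.085, 0, 0, -0.01],
    [0, 0, 0.1, 0, 0, -0.01],
    [0, 0, 0.108, 0, 0, -0.01],
    [0, 0, 0.116, 0, 0, -0.01],
    [0, 0, 0.122, 0, 0, -0.01],
    [0, 0, 0.126, 0, 0, -0.01]
  ]
}}

```text
clock: 12.82
tool_pos: [0.4346, 0.1216, 0.0342]
orientation: [-180.0, 0.0, -98.0]
force: [-0.3, 0.4, -3.5]
opening: 0.02
gripper_force: 30.0
```

Emit:
{"name": "carry_out", "arguments": {
  "rows": [
    [0, 0, 0.004, 0, 0, 0],
    [0, 0, 0.008, 0, 0, 0],
    [0, 0, 0.012, 0, 0, 0],
    [0, 0, 0.014, 0, 0, 0]
  ]
}}

```text
clock: 13.32
tool_pos: [0.4344, 0.1214, 0.02]
orientation: [180.0, -0.0, -98.0]
force: [0.4, 0.0, -3.6]
opening: 0.0198
gripper_force: 30.0
```

Emit:
{"name": "carry_out", "arguments": {
  "rows": [
    [0, 0, 0.001, 0, 0, 0.01],
    [0, 0, 0.002, 0, 0, 0.01],
    [0, 0, 0.002, 0, 0, 0.01]
  ]
}}

```text
clock: 13.7
tool_pos: [0.4346, 0.1215, 0.0185]
orientation: [-180.0, 0.0, -98.6]
force: [-1.1, -1.6, 0.3]
opening: 0.02
gripper_force: 30.0
```

Emit:
{"name": "carry_out", "arguments": {
  "rows": [
    [0, 0, 0, 0, 0, 0],
    [0, 0, 0, 0, 0, 0],
    [0, 0, 0, 0, 0, 0],
    [0, 0, 0, 0, 0, 0]
  ],
  "grip": -0.2
}}

```text
clock: 14.2
tool_pos: [0.4345, 0.1216, 0.0183]
orientation: [-180.0, 0.0, -98.6]
force: [0.2, 0.4, -0.3]
opening: 0.0348
gripper_force: 0.0
```

Emit:
{"name": "carry_out", "arguments": {
  "rows": [
    [0, 0, -0.015, 0, 0, 0],
    [0, 0, -0.04, 0, 0, 0],
    [0, 0, -0.08, 0, 0, 0],
    [0, 0, -0.12, 0, 0, 0],
    [0, 0, -0.12, 0, 0, 0]
  ]
}}

```text
clock: 14.82
tool_pos: [0.4363, 0.1228, 0.1413]
orientation: [-179.7, 0.2, -98.6]
force: [0.3, 0.3, -1.1]
opening: 0.0354
gripper_force: 0.0
```

```bash
cat > arc.py <<'E'
from h import *
pin=np.array([.496,.1457])
def pose(phi,off=.0165,z=.034):
    psi=180+(phi-70)*70/101; a,b=np.radians(phi),np.radians(psi)
    p=pin+.088*np.array([np.cos(a),np.sin(a)])-off*np.array([np.cos(b),np.sin(b)])
    return (*p,z,psi-360)
E
python3 - <<'E'
from arc import *
s=pose(70,.03); print(np.round(s,3))
rows([(.47,.16,.15,-130),(s[0],s[1],.15,-180),(s[0],s[1],.034,-180)],[4,6,6])
E
```

```text
[ 5.56e-01  2.28e-01  3.40e-02 -1.80e+02]
[[-0.01,-0.007,-0.002,-0.004,0.005,0.137],[-0.021,-0.014,-0.004,-0.004,0.005,0.274],[-0.031,-0.021,-0.006,-0.004,0.005,0.411],[-0.042,-0.028,-0.008,-0.003,0.005,0.549],[-0.055,-0.04,-0.008,-0.003,0.006,0.694],[-0.069,-0.053,-0.008,-0.003,0.006,0.839],[-0.082,-0.065,-0.008,-0.002,0.006,0.985],[-0.096,-0.078,-0.008,-0.002,0.006,1.13]]
[[-0.017,0.007,0,0,0,0.145],[-0.034,0.014,0,0,0,0.291],[-0.034,0.014,0.019,0,0,0.291],[-0.034,0.014,0.039,0,0,0.291],[-0.034,0.014,0.058,0,0,0.291],[-0.034,0.014,0.077,0,0,0.291],[-0.034,0.014,0.097,0,0,0.291],[-0.034,0.014,0.116,0,0,0.291]]
```

Emit:
{"name": "carry_out", "arguments": {
  "rows": [
    [-0.01, -0.007, -0.002, 0, 0, 0.137],
    [-0.021, -0.014, -0.004, 0, 0, 0.274],
    [-0.031, -0.021, -0.006, 0, 0, 0.411],
    [-0.042, -0.028, -0.008, 0, 0, 0.549],
    [-0.055, -0.04, -0.008, 0, 0, 0.694],
    [-0.069, -0.053, -0.008, 0, 0, 0.839],
    [-0.082, -0.065, -0.008, 0, 0, 0.985],
    [-0.096, -0.078, -0.008, 0, 0, 1.13]
  ],
  "grip": -1
}}

```text
clock: 15.82
tool_pos: [0.5259, 0.2049, 0.1451]
orientation: [-180.0, -0.1, -163.6]
force: [-0.1, 0.0, -0.3]
opening: 0.0003
gripper_force: 0.0
```

Emit:
{"name": "carry_out", "arguments": {
  "rows": [
    [-0.017, 0.007, 0, 0, 0, 0.145],
    [-0.034, 0.014, 0, 0, 0, 0.291],
    [-0.034, 0.014, 0, 0, 0, 0.291]
  ]
}}

```text
clock: 16.2
tool_pos: [0.5546, 0.2282, 0.1447]
orientation: [-179.9, -0.1, 180.0]
force: [-0.6, 0.1, -0.6]
opening: 0.0004
gripper_force: 0.0
```

Run:
```python
from h import *
T=wristT();o=telemetry.get_obs();print(o["tool_pos"],o["orientation"],o["joint_pos"].round(1)); np.save("T3.npy",T)
a=viewer.snapshot("wrist")[:,:,::-1]; cv2.imwrite("pics/w5.png",a)
```

```text
[0.55455653 0.22818359 0.14465067] [-1.79933849e+02 -9.21267739e-02  1.79993982e+02] [  41.    15.5  -12.8   -0.   -61.7 -131. ]
```

View pics/w5.png

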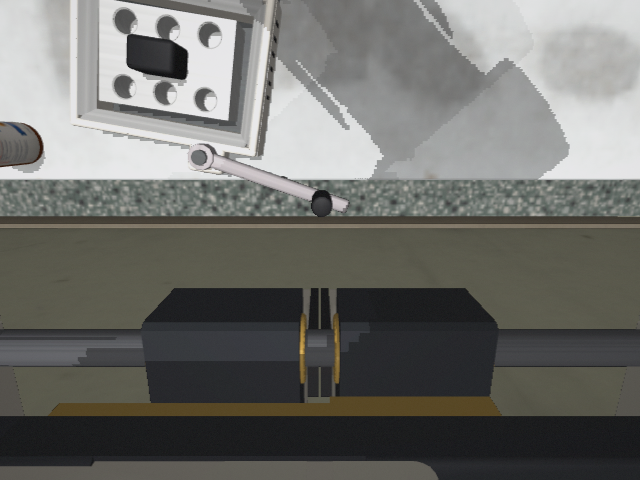

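Run:
```python
from h import *
T=np.load("T3.npy")
print("knob",cast("wrist",[(321,203)],.085,T).round(4),"pin",cast("wrist",[(200,157)],.06,T).round(4),"benchedge",cast("wrist",[(320,180)],0,T).round(3))
for z in(-.6,-.75,-.9): print(z,cast("wrist",[(320,217)],z,T).round(3),cast("top",[(320,172)],z).round(3))
```

```text
knob [[0.5251 0.2306 0.085 ]] pin [[0.4976 0.1478 0.06  ]] benchedge [[0.52 0.23 0.  ]]
-0.6 [[ 0.679  0.231 -0.6  ]] [[ 0.716 -0.007 -0.6  ]]
-0.75 [[ 0.71   0.231 -0.75 ]] [[ 0.765 -0.003 -0.75 ]]
-0.9 [[ 0.742  0.232 -0.9  ]] [[ 0.814  0.001 -0.9  ]]
```

The block sits flat in the pocket. The knob is at (321,203), i.e. (0.525, 0.229), and my finger has 13 mm of clearance from it. The wall is at x ≥ 0.68. I descend and push.

Emit:
{"name": "carry_out", "arguments": {
  "rows": [
    [0, 0, 0.03, 0, 0, 0],
    [0, 0, 0.06, 0, 0, 0],
    [0, 0, 0.085, 0, 0, 0],
    [0, 0, 0.1, 0, 0, 0],
    [0, 0, 0.11, 0, 0, 0],
    [0, 0, 0.11, 0, 0, 0]
  ]
}}

```text
clock: 17.0
tool_pos: [0.5543, 0.2278, 0.036]
orientation: [-180.0, -0.0, -180.0]
force: [-0.9, -0.6, 1.2]
opening: 0.0002
gripper_force: 0.0
```

Run:
```python
from arc import *
import arc
arc.pin[:]=(.4967,.147)
rows([pose(p) for p in [72,76,80]+list(np.linspace(84,164,21))],[1]*24)
```

```text
[[0.014,0.003,0.002,0,0,-0.024],[0.02,0.006,0.002,0,-0.001,-0.072],[0.026,0.008,0.002,0,-0.001,-0.121],[0.032,0.01,0.002,0,-0.001,-0.169],[0.038,0.011,0.002,0,-0.001,-0.217],[0.045,0.012,0.002,0,-0.001,-0.266],[0.051,0.012,0.002,0,-0.001,-0.314],[0.057,0.012,0.002,0,-0.001,-0.363]]
[[0.006,0.002,0,0,0,-0.048],[0.012,0.003,0,0,0,-0.097],[0.019,0.004,0,0,0,-0.145],[0.025,0.004,0,0,0,-0.194],[0.031,0.004,0,0,0,-0.242],[0.037,0.004,0,0,0,-0.29],[0.043,0.003,0,0,0,-0.339],[0.05,0.002,0,0,0,-0.387]]
[[0.006,0.001,0,0,0,-0.048],[0.012,0.001,0,0,0,-0.097],[0.018,0.001,0,0,0,-0.145],[0.025,0,0,0,0,-0.194],[0.031,-0.001,0,0,0,-0.242],[0.037,-0.002,0,0,0,-0.29],[0.042,-0.004,0,0,0,-0.339],[0.048,-0.006,0,0,0,-0.387]]
```

Emit:
{"name": "carry_out", "arguments": {
  "rows": [
    [0.014, 0.003, 0.002, 0, 0, -0.024],
    [0.02, 0.006, 0.002, 0, 0, -0.072],
    [0.026, 0.008, 0.002, 0, 0, -0.121],
    [0.032, 0.01, 0.002, 0, 0, -0.169],
    [0.038, 0.011, 0.002, 0, 0, -0.217],
    [0.045, 0.012, 0.002, 0, 0, -0.266],
    [0.051, 0.012, 0.002, 0, 0, -0.314],
    [0.057, 0.012, 0.002, 0, 0, -0.363]
  ]
}}

```text
clock: 18.0
tool_pos: [0.4974, 0.2406, 0.035]
orientation: [180.0, 0.1, -159.0]
force: [0.9, 0.6, -0.9]
opening: 0.0006
gripper_force: 0.4
```

Emit:
{"name": "carry_out", "arguments": {
  "rows": [
    [0.006, 0.002, 0, 0, 0, -0.048],
    [0.012, 0.003, 0, 0, 0, -0.097],
    [0.019, 0.004, 0, 0, 0, -0.145],
    [0.025, 0.004, 0, 0, 0, -0.194],
    [0.031, 0.004, 0, 0, 0, -0.242],
    [0.037, 0.004, 0, 0, 0, -0.29],
    [0.043, 0.003, 0, 0, 0, -0.339],
    [0.05, 0.002, 0, 0, 0, -0.387]
  ]
}}

```text
clock: 19.0
tool_pos: [0.45, 0.2247, 0.035]
orientation: [-180.0, 0.1, -136.8]
force: [1.3, -0.5, -0.3]
opening: 0.0004
gripper_force: 0.6
```

Emit:
{"name": "carry_out", "arguments": {
  "rows": [
    [0.006, 0.001, 0, 0, 0, -0.048],
    [0.012, 0.001, 0, 0, 0, -0.097],
    [0.018, 0.001, 0, 0, 0, -0.145],
    [0.025, 0, 0, 0, 0, -0.194],
    [0.031, -0.001, 0, 0, 0, -0.242],
    [0.037, -0.002, 0, 0, 0, -0.29]
  ]
}}

```text
clock: 19.75
tool_pos: [0.4244, 0.1981, 0.035]
orientation: [-180.0, 0.1, -120.2]
force: [0.4, 0.5, -0.2]
opening: 0.0006
gripper_force: 0.6
```

Run:
```python
from arc import *
import arc
arc.pin[:]=(.4967,.147)
T=wristT();o=telemetry.get_obs();print(o["tool_pos"],o["orientation"],o["force"]); np.save("T4.npy",T)
a=viewer.snapshot("wrist")[:,:,::-1]; cv2.imwrite("pics/w6.png",a)
rows([pose(p) for p in (160,163,166,168,170,172)],[1]*6)
```

```text
[0.42437377 0.19805729 0.03501638] [-1.79973577e+02  1.12993130e-01 -1.20174784e+02] [ 0.44777863  0.49888388 -0.23790294]
[[0.006,-0.001,0.001,0,0.001,-0.043],[0.011,-0.001,0.001,0,0.001,-0.079],[0.015,-0.002,0.001,0,0.001,-0.115],[0.018,-0.002,0.001,0,0.001,-0.139],[0.021,-0.003,0.001,0,0.001,-0.164],[0.024,-0.004,0.001,0,0.001,-0.188]]
```

View pics/w6.png

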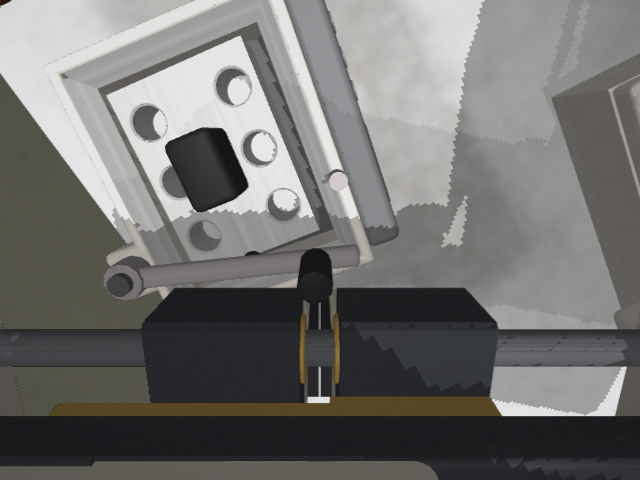

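The lever follows the finger and the bar is about 15° from the stop post at (338,180). I continue in small steps.

Emit:
{"name": "carry_out", "arguments": {
  "rows": [
    [0.006, -0.001, 0.001, 0, 0, -0.043],
    [0.011, -0.001, 0.001, 0, 0, -0.079],
    [0.015, -0.002, 0.001, 0, 0, -0.115],
    [0.018, -0.002, 0.001, 0, 0, -0.139]
  ]
}}

```text
clock: 20.3
tool_pos: [0.4173, 0.1814, 0.0338]
orientation: [-180.0, 0.1, -112.3]
force: [1.9, 0.6, -0.2]
opening: 0.0006
gripper_force: 0.8
```

Emit:
{"name": "carry_out", "arguments": {
  "rows": [
    [0.002, 0, 0, 0, 0, 0],
    [0.004, -0.001, 0, 0, 0, 0],
    [0.004, -0.001, 0, 0, 0, 0]
  ]
}}

```text
clock: 20.68
tool_pos: [0.4166, 0.1772, 0.0334]
orientation: [-180.0, 0.0, -112.5]
force: [1.0, 1.6, 1.0]
opening: 0.0
gripper_force: 1.0
```

Run:
```python
from h import *
T=wristT();print(telemetry.get_obs()["tool_pos"],telemetry.get_obs()["force"])
a=viewer.snapshot("wrist")[:,:,::-1]; cv2.imwrite("pics/w7.png",a[:400])
```

```text
[0.41658106 0.17718562 0.03341054] [0.98546374 1.63114787 0.9640392 ]
```

View pics/w7.png

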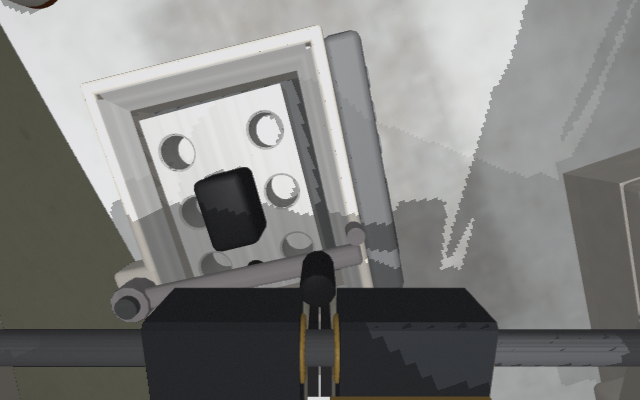

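The bar is almost on the stop post at (356,235). I push on gently until the force rises.

Emit:
{"name": "carry_out", "arguments": {
  "rows": [
    [0.001, 0, 0, 0, 0, 0],
    [0.002, 0, 0, 0, 0, 0],
    [0.002, 0, 0, 0, 0, 0]
  ]
}}

```text
clock: 21.1
tool_pos: [0.4167, 0.1768, 0.0336]
orientation: [-180.0, 0.2, -112.4]
force: [1.8, 7.9, -2.3]
opening: 0.0002
gripper_force: 3.3
```

Emit:
{"name": "carry_out", "arguments": {
  "rows": [
    [0.001, 0, 0, 0, 0, 0],
    [0.002, 0, 0, 0, 0, 0],
    [0.002, 0, 0, 0, 0, 0]
  ]
}}

```text
clock: 21.48
tool_pos: [0.4168, 0.1766, 0.0338]
orientation: [-179.9, 0.4, -112.4]
force: [1.6, 13.5, -5.8]
opening: 0.0005
gripper_force: 6.0
```

The force rises with no motion, so the lever is hard on its stop. I back off along −x of the tool, then lift.

Emit:
{"name": "carry_out", "arguments": {
  "rows": [
    [-0.01, 0, 0, 0, 0, 0],
    [-0.025, 0, 0, 0, 0, 0],
    [-0.035, 0, 0, 0, 0, 0],
    [-0.035, 0, -0.03, 0, 0, 0],
    [-0.035, 0, -0.08, 0, 0, 0],
    [-0.035, 0, -0.12, 0, 0, 0],
    [-0.035, 0, -0.12, 0, 0, 0]
  ]
}}

```text
clock: 22.35
tool_pos: [0.4297, 0.207, 0.1563]
orientation: [-179.9, 0.3, -112.4]
force: [0.1, 0.4, -0.4]
opening: 0.0004
gripper_force: 0.0
```

Run:
```python
from h import *
T=wristT(); im=viewer.snapshot("wrist")[:,:,::-1]; cv2.imwrite("pics/w8.png",im)
```

```text
(no output)
```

View pics/w8.png

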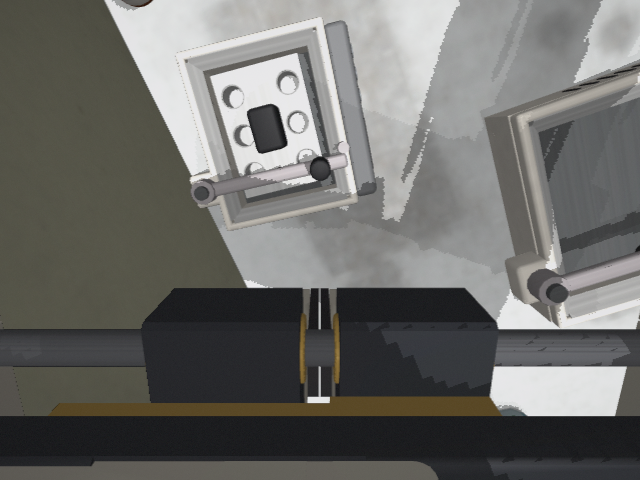

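The lever bar lies across the block against the post at (343,148), the block is flat in the pocket, and the arm is clear.

```bash
python3 -c "
from plant import workorder; print(workorder.close_job())"
```

```text
the job is handed in; nothing more can be done
None
```

The six-well oblong block is seated flat in the dry bath's pocket, the lever is shut against its stop post, and the job was handed in at about 22 s with the arm clear (no verdict was returned).

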